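# Move the rice-ball portion line on by one

## Task

Move the portion line on by one place: the cup of large rice balls waiting on the chill plate goes to the middle of the cook's tray, the cup of small rice balls just weighed goes from the scale to the middle of the chill plate, and the empty cup goes from the cook's tray to the middle of the scale's pan. Every place is taken, so park one of the cups on the free chopping board on the way; carry the cups upright, set each one down gently and never stand one on the bare worktop. Leave the bowl, the pump bottle and the lidded tub where they are.

Things in the scene. Friction and masses are not known exactly. Their poses are not given: they have to be found in the camera images.
- cup_small: loose portion cup heaped with many small (14 mm) white rice balls, fixed in it; straight round stainless-steel beaker, 60 mm outside diameter, 75 mm tall, 3 mm wall, open top, heap up to 86 mm, about 200 g. Starts on the scale. It stands upright (own z up); origin: centre of its underside.
- cup_large: loose portion cup holding three large (24 mm) white rice balls at its mouth, fixed in it; straight round stainless-steel beaker, 60 mm outside diameter, 75 mm tall, 3 mm wall, open top, balls up to 76 mm, about 220 g. Starts on the chill plate. It stands upright (own z up); origin: centre of its underside.
- cup_empty: loose empty portion cup; straight round stainless-steel beaker, 60 mm outside diameter, 75 mm tall, 3 mm wall, open top, about 110 g. Starts on the cook's tray. It stands upright (own z up); origin: centre of its underside.
- scale_pan (a point): middle of the top of the scale's square steel pan (128 x 128 mm, 38 mm above the worktop, rigid), which has a thin engraved circle. The scale is fixed, white, 200 mm along its x by 140 mm along its y; the dark display, 8 mm lower, is on its -x end. z up.
- chill_top (a point): middle of the flat aluminium top of the chill plate (34 mm above the worktop), a fixed grey slab 200 mm along its x by 140 mm along its y, with a thin engraved circle in the middle. z up.
- tray_mid (a point): middle of the top of the black round rubber mat (110 mm across, 10 mm above the worktop) in the cook's tray, a fixed dark-brown wooden tray 200 mm along its x by 140 mm along its y, with a rim up to 20 mm above the worktop. z up.
- board_mid (a point): middle of the top of the small white chopping board (14 mm above the worktop), fixed, 200 mm along its x by 140 mm along its y, with a dark grip slot at its -x end. It is free at the start. z up.
- bowl: loose white porcelain bowl with blue lines, holding dried dates, 108 mm across, 52 mm tall, at the robot's side of the work; leave it alone. Origin: centre of its underside.
- pump: loose clear pump bottle with a white head, 62 mm across, 177 mm tall, its spout along its -x, at the far left; leave it alone. Origin: centre of its underside.
- tub: loose clear tub of rice balls with a white-rimmed lid, 126 x 92 mm, 52 mm tall, at the far right; leave it alone. Origin: centre of its underside.
Mind the look-alikes: they are no part of the job. Leave any green look-alike of the part that bears tray_mid alone.

How it is judged:
By the outcome, as a careful person would: the job done as asked, in the order asked, and still so for the second after the job is handed in, with the robot touching nothing.
It also fails if it takes over 96 s, if anything falls off the work surface, if the arm or the gripper's body presses on something with over 40 N, if the wrist force passes 120 N, or if a joint passes its speed limit or range.

## Robot

A 6-joint arm with a two-finger parallel gripper is mounted at the origin on the work surface. World frame = base frame: x ahead of the robot, y to its left, z up, the work surface at z = 0. Lengths are in m, angles in rad, forces in N, time in s.
With the tool pointing down it reaches from about 0.375 to 0.825 m from the base axis. Payload 5.5 kg.
Tool frame: the origin (TCP) lies midway between the tips of the shut fingers; the grasp point (between the pads) lies 19 mm behind it; z points along the fingers, y is the direction in which the jaws open and shut (so a half turn about z gives the same grasp; the last joint's range is limited). The gripper opens to 85 mm and grips with 20 to 120 N. Pads are 22 mm wide; open, the fingers measure 114 mm over their backs; the gripper's body (76 mm by 85 mm) begins 54 mm behind the grasp point. The pads swing forward as they close: fully open they stand 13 mm farther back than shut.
Start: joints at [1.262, 0.314, -0.047, 1.21, 0, 1.571], TCP at [0.182, 0.572, 0.231] pointing down, gripper open.
Joint ranges: [-2.67, 2.67], [-0.69, 1.73], [-1.03, 1.25], [-2.08, 2.16], [-1.42, 1.45], [-3.14, 3.14]. Speed limits (rad/s): [2.39, 2.39, 3.01, 3.14, 3.14, 3.14].

## Interface

Orientations are given as a 3x3 rotation matrix whose columns are the frame's x, y, z axes.
In Python, from bench import sensors, viewer, job gives the robot as it stands.
- The arm moves only by the tool drive_tool, never from a script. Its argument "rows" is a list of rows, each a list of 7 numbers: the finger opening in mm, from 0 to 85.4, then the shift along the tool's x, y, z in mm, then the turn, a rotation vector about the tool's x, y, z in rad. In form: [[jaw, tx, ty, tz, ax, ay, az], ...]. A call has 1 to 8 rows; each row is the pose to reach, as a shift and turn from the pose commanded when the call began, along the tool's axes at that moment; what a row does not reach only later rows make up. A row lasts 1/10 s, in which the tool goes at most 50 mm and 8.59 degrees, less where a joint would pass 70% of its speed; a pose out of reach is approached as far as the arm can. A call with a gripper value outside its range is refused whole. The fingers move at their own pace and stop on an object; "force" is the grip in N (left out, the last holds). Time passes only in rows, so rows that repeat a pose let the fingers close. It gives the time, the measured TCP pose, the force and the opening at its end, in the units of the state.
- sensors.state(): the state, without advancing time (a new reading comes with each control period).
- viewer.snapshot(name): name is "side" or "top" or "wrist"; returns the picture (480x640x3 uint8, red, green, blue); there is no depth.
- viewer.camera_params(name): a dict with "intrinsics" (3x3 intrinsics, pixels), "world_from_camera" (4x4, takes a point from camera to world coordinates); the wrist camera has in their place "mount" (4x4, takes a point from camera to tool coordinates, whose origin is the TCP and whose axes are the flange's). Camera axes: x right, y up, looking along -z (the intrinsics and any distortion apply to the point x, -y, -z); pixel columns grow to the right and rows downward; lengths in m; the calibration is good to about 2 mm. A picture is of the moment at which its call begins: read the wrist's pose just before it. camera_params takes no time and is no camera call.
- job.sign_off(): hands the job in, once; it reports no verdict.
The state is a dict: "clock": time; "qpos": joint angles; "dq": joint speeds; "effort": joint torques, N m; "tool_pos": TCP position; "eef_rot": TCP orientation; "wrist_force": force on the tool from outside, world axes, zero at the start; "torque": the same for the moment, N m; "width": finger opening in m.
Only numpy, scipy, OpenCV 4.12 (cv2) and the standard library are available. Lean on these libraries where they do the work, as an engineer would, in place of code of your own. Each camera call takes 0.05 s, during which the arm holds its last target.

## Working session

There is one attempt and no reset: what is moved stays moved. The work goes in short steps, Python scripts to look and compute and a tool call to move; the robot and the scene stay as the last step left them, time stands still between calls to the robot, and variables do not carry over. Pictures are saved under pics/ and viewed, and the job is handed in when it is done.

Besides the shell and the picture viewer there is one more tool, called after "Request:" by a JSON object that holds its "fn" and its "kwargs", one argument or row to a line. drive_tool: Moves the arm, as the interface text tells. Its arguments: {"type":"object","properties":{"rows":{"type":"array","items":{"type":"array","items":{"type":"number"}}},"force":{"type":"number"}},"required":["rows"]}

```bash
mkdir -p pics; ls
python3 - <<'E'
from bench import sensors, viewer, job
import cv2,numpy as np
np.set_printoptions(precision=4,suppress=True)
for n in ["side","top","wrist"]:
    im=viewer.snapshot(n); cv2.imwrite(f"pics/{n}0.png",im[:,:,::-1])
    print(n,viewer.camera_params(n))
print(sensors.state())
E
```

```text
pics
side {'intrinsics': array([[449.873 ,   0.    , 327.0624],
       [  0.    , 449.873 , 239.532 ],
       [  0.    ,   0.    ,   1.    ]]), 'world_from_camera': array([[ 0.7748,  0.5004, -0.3864,  0.0212],
       [-0.6321,  0.6003, -0.49  , -0.5893],
       [-0.0133,  0.6239,  0.7814,  0.98  ],
       [ 0.    ,  0.    ,  0.    ,  1.    ]])}
top {'intrinsics': array([[586.1964,   0.    , 315.8242],
       [  0.    , 586.1964, 246.4113],
       [  0.    ,   0.    ,   1.    ]]), 'world_from_camera': array([[ 0.0035,  0.9925, -0.1219,  0.3351],
       [-1.    ,  0.0024, -0.0089,  0.0066],
       [-0.0085,  0.1219,  0.9925,  1.2139],
       [ 0.    ,  0.    ,  0.    ,  1.    ]])}
wrist {'intrinsics': array([[407.9035,   0.    , 317.2951],
       [  0.    , 407.9035, 223.5621],
       [  0.    ,   0.    ,   1.    ]]), 'mount': array([[ 0.0009,  0.9562,  0.2926,  0.076 ],
       [ 1.    , -0.0011,  0.0006, -0.0009],
       [ 0.0009,  0.2926, -0.9562, -0.1416],
       [ 0.    ,  0.    ,  0.    ,  1.    ]])}
{'clock': 0.15, 'qpos': array([ 1.262 ,  0.314 , -0.0478,  1.2102,  0.    ,  1.5708]), 'dq': array([ 0.0007, -0.0014,  0.0027,  0.0011,  0.0007, -0.0012]), 'effort': array([  0.0011, -54.0046,  34.0059,   0.0132,   0.    ,   0.    ]), 'tool_pos': array([0.1822, 0.5712, 0.2307]), 'eef_rot': array([[-0.9527,  0.3039, -0.0004],
       [ 0.3039,  0.9527, -0.0012],
       [ 0.    , -0.0013, -1.    ]]), 'wrist_force': array([-0.1676,  0.1372,  0.0937]), 'torque': array([-0.0094, -0.0201, -0.0331]), 'width': 0.08547303860600396}
```

View pics/top0.png

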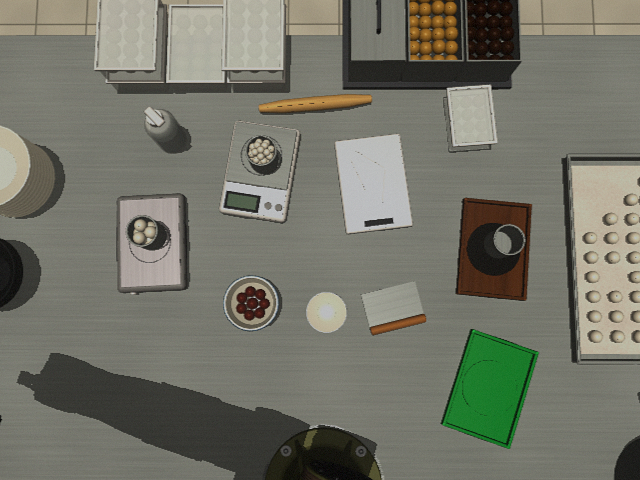

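View pics/side0.png

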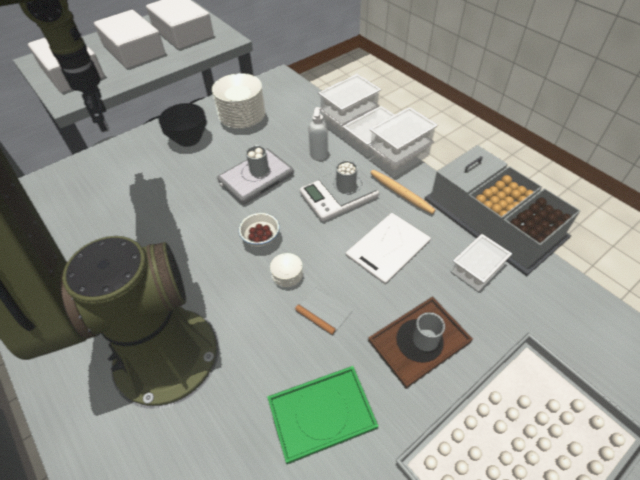

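The top view shows the chill plate with cup_large near (150,240), the scale with cup_small near (262,152), the free white board near (373,184), the brown tray with the empty cup near (500,245), and the green look-alike tray at (490,388). I'll enlarge it to pick the edges.

Run:
```python
import cv2
im=cv2.imread("pics/top0.png")
for n,(x,y,w,h) in dict(chill=(105,180,100,125),scale=(210,110,100,125),board=(325,120,100,125),tray=(445,185,100,125)).items():
    cv2.imwrite(f"pics/c_{n}.png",cv2.resize(im[y:y+h,x:x+w],None,fx=4,fy=4,interpolation=cv2.INTER_CUBIC))
a=[cv2.imread(f"pics/c_{n}.png") for n in ["chill","scale"]]
b=[cv2.imread(f"pics/c_{n}.png") for n in ["board","tray"]]
cv2.imwrite("pics/cA.png",cv2.hconcat(a));cv2.imwrite("pics/cB.png",cv2.hconcat(b))
```

```text
(no output)
```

View pics/cA.png

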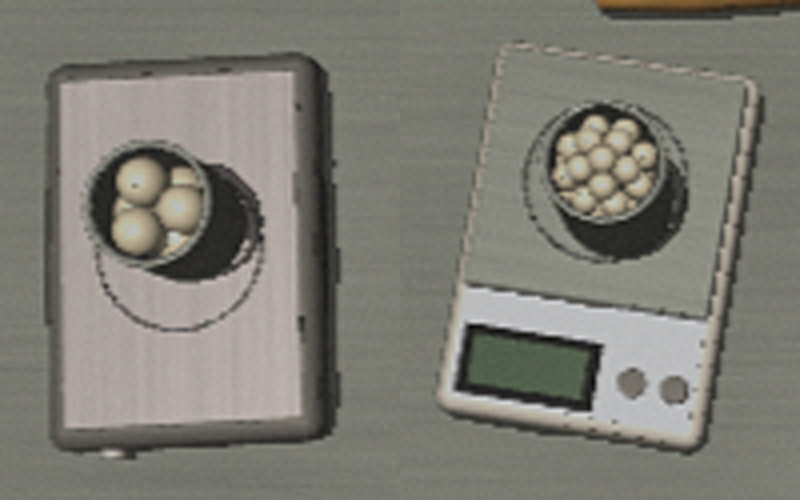

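View pics/cB.png

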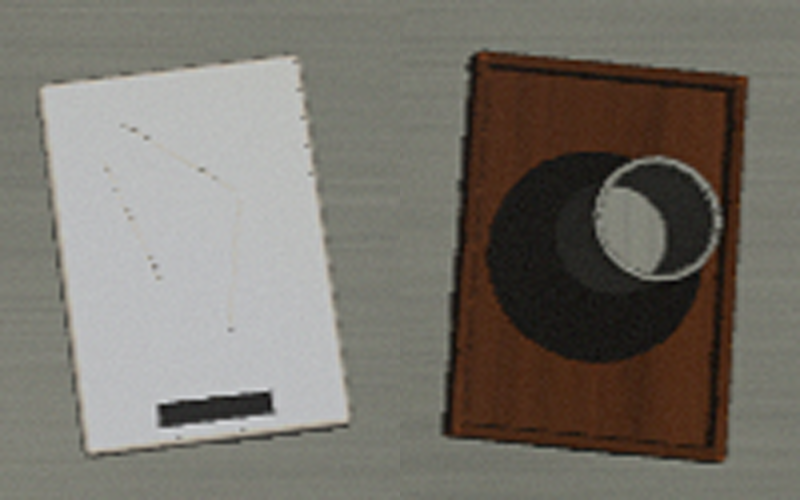

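```bash
cat > h.py <<'E'
import numpy as np, cv2
np.set_printoptions(precision=4,suppress=True)
from bench import sensors, viewer
def ray(K,T,px,z):
    d=np.array([(px[0]-K[0,2])/K[0,0],-(px[1]-K[1,2])/K[1,1],-1.0])
    d=T[:3,:3]@d; o=T[:3,3]; return o+d*(z-o[2])/d[2]
def proj(K,T,p):
    c=np.linalg.inv(T)@np.append(p,1); return K[0,0]*c[0]/-c[2]+K[0,2], K[1,1]*-c[1]/-c[2]+K[1,2]
def fixed(n,px,z):
    c=viewer.camera_params(n); return ray(c["intrinsics"],c["world_from_camera"],px,z)
def wristT(s=None):
    s=s or sensors.state(); M=np.eye(4); M[:3,:3]=s["eef_rot"]; M[:3,3]=s["tool_pos"]
    return M@viewer.camera_params("wrist")["mount"]
E
python3 - <<'E'
from h import *
off=dict(chill=(105,180),scale=(210,110),board=(325,120),tray=(445,185))
pts=[("chill","chill_c",180,248,.034),("chill","cup_large",150,204,.109),("scale","pan_c",205.5,182,.038),("scale","cup_small",205,162,.113),
("tray","mat_c",194,256,.01),("tray","cup_empty",258,218,.085),("board","board_c",194.5,256,.014)]
for o,n,x,y,z in pts:
    p=fixed("top",(off[o][0]+x/4-.375,off[o][1]+y/4-.375),z); print(n,p,np.hypot(p[0],p[1]))
for n,(x,y) in dict(chillcup=(258,155),scalecup=(346,168),emptycup=(431,322)).items():
    print(n,fixed("side",(x,y),.11 if n!="emptycup" else .085))
for n,x,y in [("pump",160,120),("tub",470,117)]: print(n,fixed("top",(x,y),.1))
E
```

```text
chill_c [0.4889 0.3554 0.034 ] 0.6044282415757786
cup_large [0.5003 0.3484 0.109 ] 0.6096393882452387
pan_c [0.6688 0.1308 0.038 ] 0.6814960125199706
cup_small [0.6575 0.1233 0.113 ] 0.6689196973495555
mat_c [ 0.4792 -0.3484  0.01  ] 0.5924671837683103
cup_empty [ 0.4888 -0.3579  0.085 ] 0.6058108489315944
board_c [ 0.6148 -0.1021  0.014 ] 0.6231895186503159
chillcup [0.4962 0.3303 0.11  ]
scalecup [0.6566 0.1228 0.11  ]
emptycup [ 0.4929 -0.3564  0.085 ]
pump [0.7221 0.3246 0.1   ]
tub [ 0.7286 -0.2853  0.1   ]
```

Run:
```python
import cv2
im=cv2.imread("pics/side0.png")
cv2.imwrite("pics/sideB.png",cv2.resize(im[130:390,200:480],None,fx=2.3,fy=2.3,interpolation=cv2.INTER_CUBIC))
```

```text
(no output)
```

View pics/sideB.png

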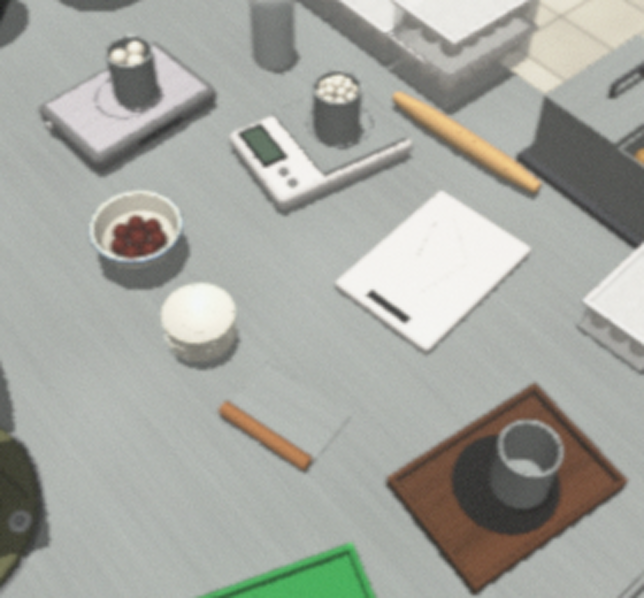

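View pics/wrist0.png

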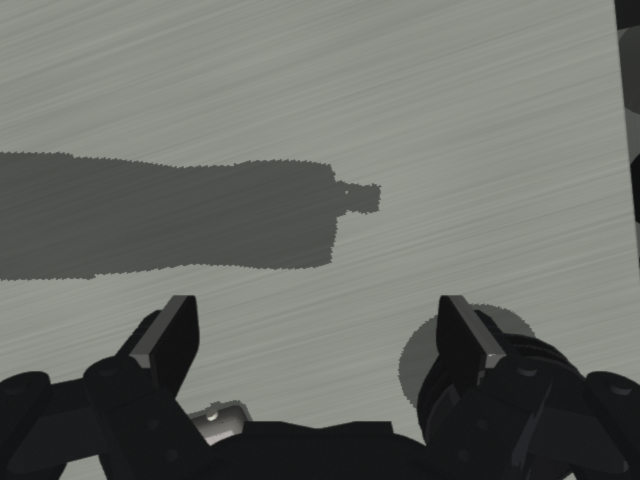

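Request:
{"fn": "drive_tool", "kwargs": {
  "rows": [
    [85,-30,-10,-5,0,0,-0.03],
    [85,-75,-24,-20,0,0,-0.1],
    [85,-125,-39,-20,0,0,-0.2],
    [85,-172,-54,-20,0,0,-0.309],
    [85,-220,-69,-20,0,0,-0.309],
    [85,-267,-84,-20,0,0,-0.309],
    [85,-313,-99,-20,0,0,-0.309],
    [85,-350,-111,-20,0,0,-0.309]
  ]
}}

```text
clock: 0.95
tool_pos: [0.4839, 0.3574, 0.251]
eef_rot: [[-1.0, 0.001, 0.0], [0.001, 1.0, -0.001], [-0.0, -0.001, -1.0]]
wrist_force: [0.2, 0.4, -0.3]
width: 0.085
```

```bash
cat >> h.py <<'E'
def look(name):
    s=sensors.state(); im=viewer.snapshot("wrist"); cv2.imwrite(f"pics/{name}.png",im[:,:,::-1])
    print(s["clock"],s["tool_pos"],s["eef_rot"][:,0],s["eef_rot"][:,2],s["width"],s["wrist_force"],np.abs(s["dq"]).max())
    T=wristT(s); np.save(f"pics/{name}.npy",T); return im,T
def px(name,p,z):
    return ray(viewer.camera_params("wrist")["intrinsics"],np.load(f"pics/{name}.npy"),p,z)
def mark(name,pts):
    im=cv2.imread(f"pics/{name}.png"); K=viewer.camera_params("wrist")["intrinsics"];T=np.load(f"pics/{name}.npy")
    for c,r,z in pts:
        a=np.linspace(0,2*np.pi,60)
        q=np.array([proj(K,T,[c[0]+r*np.cos(t),c[1]+r*np.sin(t),z]) for t in a])
        cv2.polylines(im,[q.round().astype(int)],True,(0,0,255),1)
    cv2.imwrite(f"pics/{name}_m.png",im)
E
python3 - <<'E'
from h import *
look("w1")
mark("w1",[((.4889,.3554),.042,.034),((.5003,.3484),.03,.109)])
E
```

```text
0.95 [0.4839 0.3574 0.251 ] [-1.      0.0012 -0.    ] [ 0.     -0.0005 -1.    ] 0.08501857476977474 [ 0.1741  0.3694 -0.2564] 0.608184328533149
```

View pics/w1_m.png

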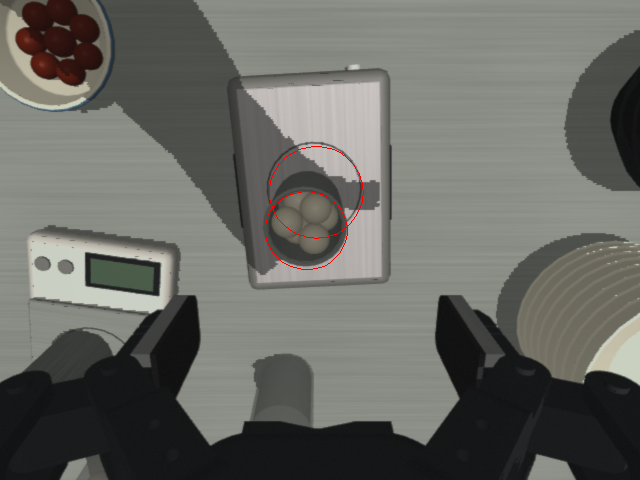

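Request:
{"fn": "drive_tool", "kwargs": {
  "rows": [
    [85,-3,-50,0,0,0,0],
    [85,-3,-100,0,0,0,0],
    [85,-3,-150,0,0,0,0],
    [85,-3,-200,0,0,0,0],
    [85,-3,-250,0,0,0,0],
    [85,-3,-300,0,0,0,0],
    [85,-3,-350,0,0,0,0],
    [85,-3,-400,0,0,0,0]
  ]
}}

```text
clock: 1.8
tool_pos: [0.4846, -0.0421, 0.2513]
eef_rot: [[-1.0, -0.0, 0.0], [-0.0, 1.0, 0.0], [-0.0, 0.0, -1.0]]
wrist_force: [0.6, 0.0, 0.3]
width: 0.0852
```

Request:
{"fn": "drive_tool", "kwargs": {
  "rows": [
    [85,-3,-50,0,0,0,0],
    [85,-3,-100,0,0,0,0],
    [85,-3,-150,0,0,0,0],
    [85,-3,-200,0,0,0,0],
    [85,-3,-245,0,0,0,0],
    [85,-3,-280,0,0,0,0],
    [85,-3,-300,0,0,0,0],
    [85,-3,-300,0,0,0,0]
  ]
}}

```text
clock: 2.6
tool_pos: [0.4879, -0.3423, 0.2506]
eef_rot: [[-1.0, 0.003, -0.001], [0.003, 1.0, 0.0], [0.001, 0.0, -1.0]]
wrist_force: [0.1, 0.4, 0.3]
width: 0.0848
```

Request:
{"fn": "drive_tool", "kwargs": {
  "rows": [
    [85,0,0,0,0,0,0],
    [85,0,0,0,0,0,0]
  ]
}}

```text
clock: 2.8
tool_pos: [0.4883, -0.3389, 0.2513]
eef_rot: [[-1.0, -0.002, -0.0], [-0.002, 1.0, 0.001], [0.0, 0.001, -1.0]]
wrist_force: [-0.2, 1.3, 0.4]
width: 0.0852
```

Run:
```python
from h import *
look("w2")
mark("w2",[((.4792,-.3484),.055,.010),((.4888,-.3579),.03,.085)])
```

```text
2.8 [ 0.4883 -0.3389  0.2513] [-1.     -0.0016  0.0003] [-0.0003  0.0008 -1.    ] 0.08516046668078082 [-0.1972  1.3214  0.3759] 0.00658716502230474
```

View pics/w2_m.png

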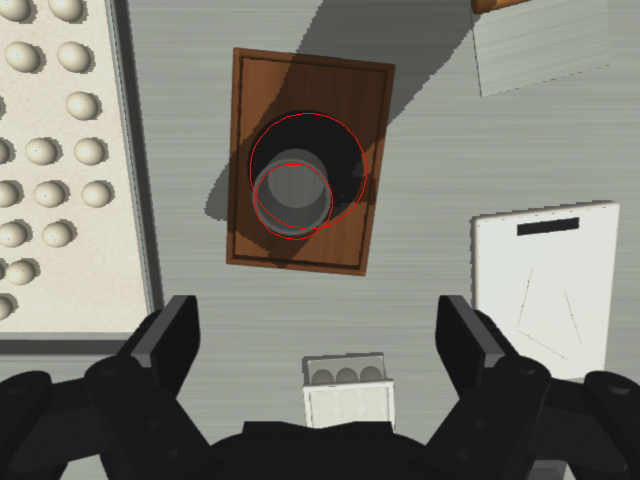

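Request:
{"fn": "drive_tool", "kwargs": {
  "rows": [
    [85,0,-10,30,0,0,0],
    [85,0,-19,70,0,0,0],
    [85,0,-19,115,0,0,0],
    [85,0,-19,155,0,0,0],
    [85,0,-19,185,0,0,0],
    [85,0,-19,202,0,0,0],
    [85,0,-19,209,0,0,0],
    [85,0,-19,209,0,0,0]
  ]
}}

```text
clock: 3.65
tool_pos: [0.488, -0.3582, 0.0418]
eef_rot: [[-1.0, -0.001, -0.001], [-0.001, 1.0, 0.001], [0.001, 0.001, -1.0]]
wrist_force: [0.1, -0.2, -0.8]
width: 0.0851
```

Request:
{"fn": "drive_tool", "kwargs": {
  "rows": [
    [85,0,0,0,0,0,0],
    [70,0,0,0,0,0,0],
    [66,0,0,0,0,0,0],
    [62,0,0,0,0,0,0],
    [58,0,0,0,0,0,0],
    [55,0,0,0,0,0,0],
    [55,0,0,0,0,0,0]
  ],
  "force": 30
}}

```text
clock: 4.35
tool_pos: [0.4887, -0.3596, 0.0434]
eef_rot: [[-1.0, -0.0, 0.001], [-0.0, 1.0, -0.0], [-0.001, -0.0, -1.0]]
wrist_force: [-0.4, 1.9, 5.7]
width: 0.0605
```

Run:
```python
from h import *
look("w3")
```

```text
4.35 [ 0.4887 -0.3596  0.0434] [-1.     -0.0002 -0.0013] [ 0.0013 -0.0004 -1.    ] 0.060507101253308146 [-0.4194  1.9367  5.6668] 0.002014781999700303
```

View pics/w3.png

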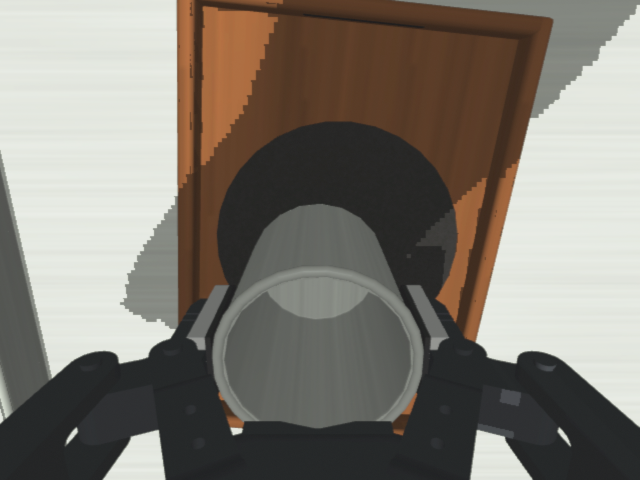

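Request:
{"fn": "drive_tool", "kwargs": {
  "rows": [
    [55,0,0,-10,0,0,0],
    [55,0,0,-35,0,0,0],
    [55,0,5,-65,0,0,0],
    [55,-10,25,-90,0,0,0],
    [55,-28,60,-105,0,0,0],
    [55,-48,100,-110,0,0,0],
    [55,-68,140,-110,0,0,0],
    [55,-88,180,-110,0,0,0]
  ]
}}

```text
clock: 5.2
tool_pos: [0.5769, -0.1781, 0.1534]
eef_rot: [[-1.0, 0.0, 0.001], [0.0, 1.0, -0.0], [-0.001, -0.0, -1.0]]
wrist_force: [0.9, -0.5, -1.5]
width: 0.0605
```

Request:
{"fn": "drive_tool", "kwargs": {
  "rows": [
    [55,-18,36,0,0,0,0],
    [55,-30,60,0,0,0,0],
    [55,-38,75,5,0,0,0],
    [55,-38,76,30,0,0,0],
    [55,-38,76,60,0,0,0],
    [55,-38,76,82,0,0,0],
    [55,-38,76,94,0,0,0],
    [55,-38,76,98,0,0,0]
  ]
}}

```text
clock: 6.0
tool_pos: [0.6129, -0.1038, 0.0528]
eef_rot: [[-1.0, 0.001, -0.003], [0.001, 1.0, 0.0], [0.003, 0.0, -1.0]]
wrist_force: [-0.2, 0.9, -1.6]
width: 0.0605
```

Request:
{"fn": "drive_tool", "kwargs": {
  "rows": [
    [55,0,0,0,0,0,0],
    [55,0,0,0,0,0,0]
  ]
}}

```text
clock: 6.2
tool_pos: [0.6151, -0.1038, 0.0555]
eef_rot: [[-1.0, 0.0, 0.002], [0.0, 1.0, -0.0], [-0.002, -0.0, -1.0]]
wrist_force: [-0.1, -0.5, -1.4]
width: 0.0603
```

Run:
```python
from h import *
look("w4")
cv2.imwrite("pics/s4.png",viewer.snapshot("side")[:,:,::-1])
```

```text
6.2 [ 0.6151 -0.1038  0.0555] [-1.      0.0002 -0.0018] [ 0.0018 -0.0004 -1.    ] 0.06034421232851391 [-0.0969 -0.4854 -1.3868] 0.008184712564073916
```

View pics/w4.png

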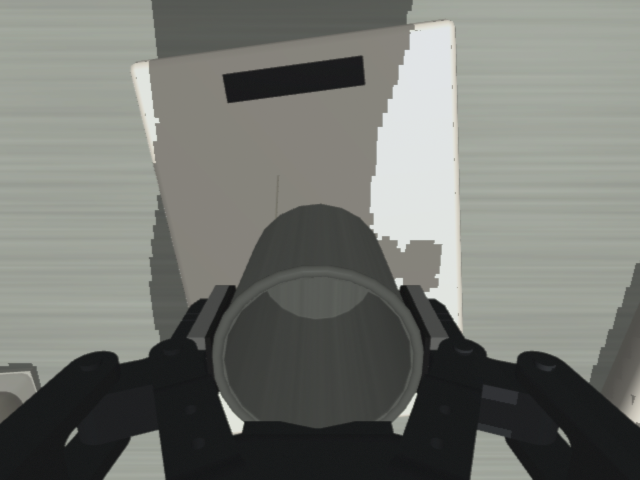

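View pics/s4.png

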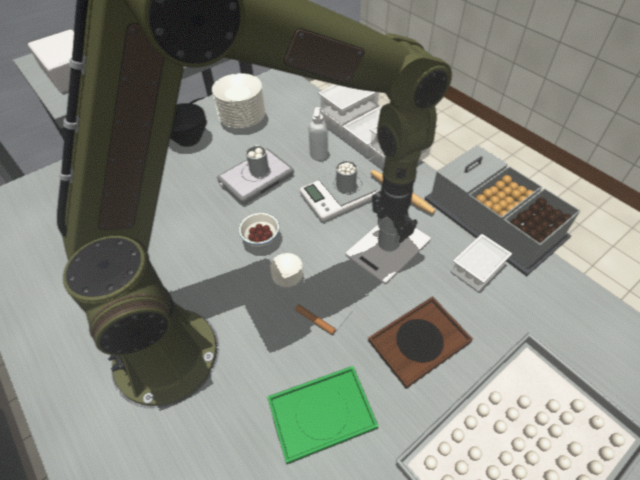

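Request:
{"fn": "drive_tool", "kwargs": {
  "rows": [
    [55,0,0,3,0,0,0],
    [55,0,0,5,0,0,0],
    [55,0,0,6.5,0,0,0],
    [55,0,0,6.5,0,0,0]
  ]
}}

```text
clock: 6.7
tool_pos: [0.6139, -0.1033, 0.0475]
eef_rot: [[-1.0, -0.0, -0.0], [-0.0, 1.0, 0.0], [0.0, 0.0, -1.0]]
wrist_force: [0.1, 0.7, -0.1]
width: 0.0604
```

Request:
{"fn": "drive_tool", "kwargs": {
  "rows": [
    [55,0,0,0.5,0,0,0],
    [55,0,0,1,0,0,0],
    [55,0,0,1,0,0,0]
  ]
}}

```text
clock: 7.0
tool_pos: [0.6141, -0.1033, 0.0474]
eef_rot: [[-1.0, -0.0, 0.0], [-0.0, 1.0, 0.0], [-0.0, 0.0, -1.0]]
wrist_force: [-2.3, 1.2, 4.6]
width: 0.0601
```

Request:
{"fn": "drive_tool", "kwargs": {
  "rows": [
    [64,0,0,0,0,0,0],
    [72,0,0,0,0,0,0],
    [85,0,0,0,0,0,0],
    [85,0,0,0,0,0,0],
    [85,0,0,-15,0,0,0],
    [85,0,0,-50,0,0,0],
    [85,0,0,-95,0,0,0],
    [85,10,10,-140,0,0,0]
  ]
}}

```text
clock: 7.8
tool_pos: [0.6046, -0.0941, 0.1891]
eef_rot: [[-1.0, 0.001, 0.001], [0.001, 1.0, -0.0], [-0.001, -0.0, -1.0]]
wrist_force: [1.1, 0.6, -0.2]
width: 0.0849
```

Run:
```python
from h import *
look("w5")
mark("w5",[((.6141,-.1033),.03,.089)])
```

```text
7.8 [ 0.6046 -0.0941  0.1891] [-1.      0.0009 -0.0008] [ 0.0008 -0.0005 -1.    ] 0.08493929178337059 [ 1.0791  0.6388 -0.1539] 0.8490869923920196
```

View pics/w5_m.png

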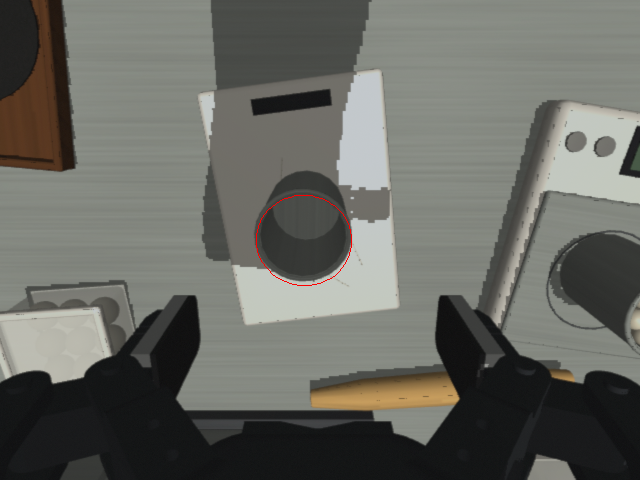

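Request:
{"fn": "drive_tool", "kwargs": {
  "rows": [
    [85,8,40,-30,0,0,0],
    [85,19,85,-50,0,0,0],
    [85,30,130,-60,0,0,0],
    [85,42,177,-60,0,0,0],
    [85,54,225,-60,0,0,0],
    [85,65,272,-60,0,0,0],
    [85,76,320,-60,0,0,0],
    [85,87,365,-60,0,0,0]
  ]
}}

```text
clock: 8.65
tool_pos: [0.5164, 0.2737, 0.248]
eef_rot: [[-1.0, -0.001, 0.001], [-0.001, 1.0, 0.001], [-0.001, 0.001, -1.0]]
wrist_force: [1.2, -0.2, 0.4]
width: 0.0848
```

Request:
{"fn": "drive_tool", "kwargs": {
  "rows": [
    [85,9,38,0,0,0,0],
    [85,16,66,0,0,0,0],
    [85,17,76,0,0,0,0],
    [85,17,76,0,0,0,0],
    [85,17,76,0,0,0,0]
  ]
}}

```text
clock: 9.15
tool_pos: [0.5003, 0.3468, 0.2471]
eef_rot: [[-1.0, 0.0, 0.0], [0.0, 1.0, -0.001], [-0.0, -0.001, -1.0]]
wrist_force: [0.6, -1.1, 0.7]
width: 0.0852
```

Run:
```python
from h import *
look("w6")
mark("w6",[((.4889,.3554),.042,.034),((.5003,.3484),.03,.109)])
```

```text
9.15 [0.5003 0.3468 0.2471] [-1.      0.0002 -0.0003] [ 0.0003 -0.0006 -1.    ] 0.08521417436900304 [ 0.5878 -1.1081  0.7132] 0.017665208728674914
```

View pics/w6_m.png

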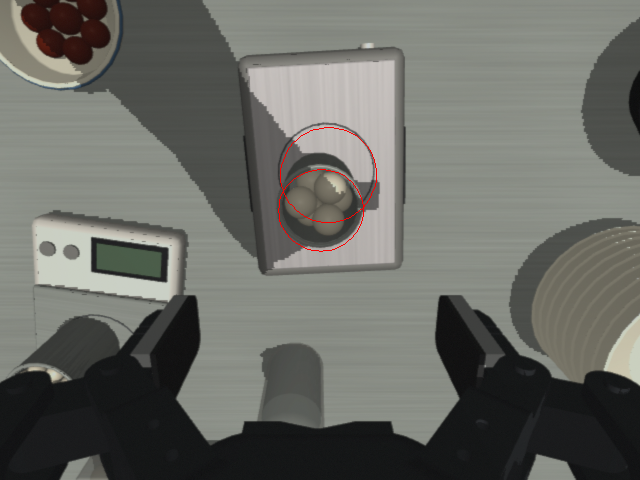

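Request:
{"fn": "drive_tool", "kwargs": {
  "rows": [
    [85,0,1,30,0,0,0],
    [85,1,1,75,0,0,0],
    [85,2,1,115,0,0,0],
    [85,2,1,150,0,0,0],
    [85,2,1,170,0,0,0],
    [85,2,1,178,0,0,0],
    [85,2,1,181,0,0,0],
    [85,2,1,181,0,0,0]
  ]
}}

```text
clock: 10.0
tool_pos: [0.4989, 0.3484, 0.0667]
eef_rot: [[-1.0, 0.001, 0.001], [0.001, 1.0, 0.001], [-0.001, 0.001, -1.0]]
wrist_force: [0.4, 0.1, 0.3]
width: 0.0852
```

Request:
{"fn": "drive_tool", "kwargs": {
  "rows": [
    [85,0,0,0,0,0,0],
    [70,0,0,0,0,0,0],
    [66,0,0,0,0,0,0],
    [62,0,0,0,0,0,0],
    [58,0,0,0,0,0,0],
    [55,0,0,0,0,0,0],
    [55,0,0,0,0,0,0]
  ],
  "force": 30
}}

```text
clock: 10.7
tool_pos: [0.4984, 0.3488, 0.0665]
eef_rot: [[-1.0, -0.0, 0.001], [-0.0, 1.0, 0.0], [-0.001, 0.0, -1.0]]
wrist_force: [-1.3, -0.8, 5.5]
width: 0.0596
```

Run:
```python
from h import *
look("w7")
```

```text
10.7 [0.4984 0.3488 0.0665] [-1.     -0.0003 -0.0009] [ 0.0009  0.0004 -1.    ] 0.059615210724403886 [-1.2656 -0.8408  5.5433] 0.0015256214748837894
```

View pics/w7.png

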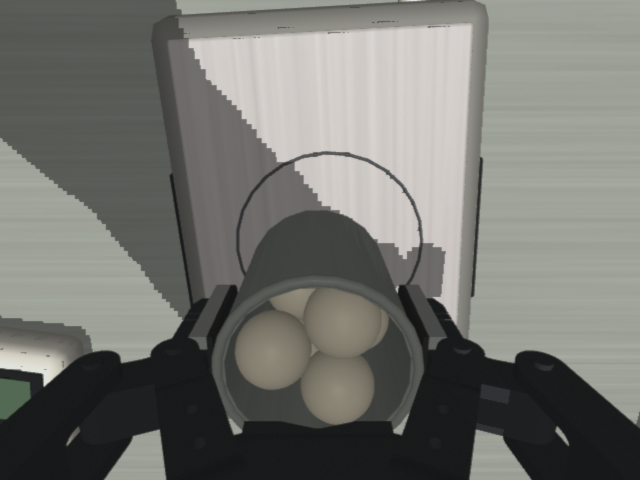

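Request:
{"fn": "drive_tool", "kwargs": {
  "rows": [
    [55,0,0,-10,0,0,0],
    [55,0,0,-35,0,0,0],
    [55,0,-8,-68,0,0,0],
    [55,0,-28,-95,0,0,0],
    [55,0,-65,-108,0,0,0],
    [55,2,-110,-110,0,0,0],
    [55,4,-157,-110,0,0,0],
    [55,6,-205,-110,0,0,0]
  ]
}}

```text
clock: 11.55
tool_pos: [0.4916, 0.1422, 0.1762]
eef_rot: [[-1.0, -0.001, 0.0], [-0.001, 1.0, 0.0], [-0.0, 0.0, -1.0]]
wrist_force: [0.9, -0.3, -2.1]
width: 0.0594
```

Request:
{"fn": "drive_tool", "kwargs": {
  "rows": [
    [55,2,-48,0,0,0,0],
    [55,4,-96,0,0,0,0],
    [55,6,-144,0,0,0,0],
    [55,8,-192,0,0,0,0],
    [55,10,-240,0,0,0,0],
    [55,12,-288,0,0,0,0],
    [55,14,-336,0,0,0,0],
    [55,15,-380,0,0,0,0]
  ]
}}

```text
clock: 12.35
tool_pos: [0.4765, -0.2384, 0.1761]
eef_rot: [[-1.0, 0.0, -0.0], [0.0, 1.0, 0.0], [0.0, 0.0, -1.0]]
wrist_force: [1.0, 1.0, -2.0]
width: 0.0597
```

Request:
{"fn": "drive_tool", "kwargs": {
  "rows": [
    [55,0,-40,0,0,0,0],
    [55,0,-72,0,0,0,0],
    [55,0,-95,10,0,0,0],
    [55,0,-108,35,0,0,0],
    [55,0,-112,70,0,0,0],
    [55,0,-112,100,0,0,0],
    [55,0,-112,118,0,0,0],
    [55,0,-112,126,0,0,0]
  ]
}}

```text
clock: 13.15
tool_pos: [0.4756, -0.3473, 0.0476]
eef_rot: [[-1.0, -0.0, -0.003], [-0.0, 1.0, 0.003], [0.003, 0.003, -1.0]]
wrist_force: [-0.5, -0.3, -1.9]
width: 0.0597
```

Request:
{"fn": "drive_tool", "kwargs": {
  "rows": [
    [55,0,0,0,0,0,0],
    [55,0,0,0,0,0,0]
  ]
}}

```text
clock: 13.35
tool_pos: [0.4778, -0.3487, 0.0508]
eef_rot: [[-1.0, -0.0, 0.001], [-0.0, 1.0, -0.001], [-0.001, -0.001, -1.0]]
wrist_force: [0.4, 0.4, -1.7]
width: 0.0597
```

Run:
```python
from h import *
look("w8")
```

```text
13.35 [ 0.4778 -0.3487  0.0508] [-1.     -0.0003 -0.001 ] [ 0.001  -0.0007 -1.    ] 0.05971533276419873 [ 0.3651  0.381  -1.7219] 0.012600061213923605
```

View pics/w8.png

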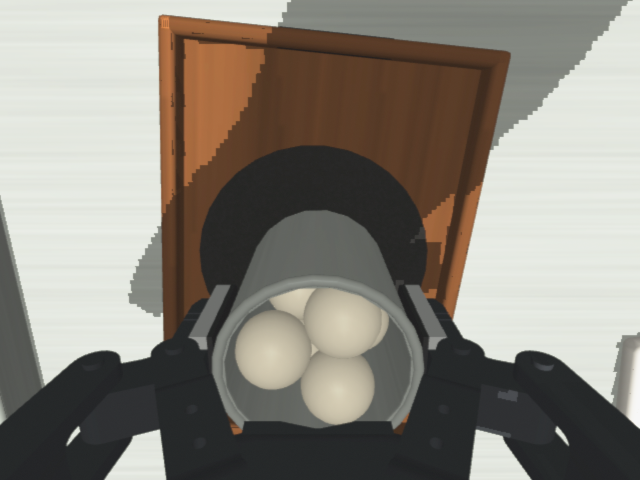

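Request:
{"fn": "drive_tool", "kwargs": {
  "rows": [
    [55,0,-1,3,0,0,0],
    [55,0,-1,6,0,0,0],
    [55,0,-1,7.5,0,0,0],
    [55,0,-1,7.5,0,0,0]
  ]
}}

```text
clock: 13.8
tool_pos: [0.4773, -0.3495, 0.0426]
eef_rot: [[-1.0, -0.0, 0.0], [-0.0, 1.0, -0.0], [-0.0, -0.0, -1.0]]
wrist_force: [-0.3, 0.6, -0.1]
width: 0.0597
```

Request:
{"fn": "drive_tool", "kwargs": {
  "rows": [
    [55,0,0,0.4,0,0,0],
    [55,0,0,0.8,0,0,0],
    [55,0,0,0.8,0,0,0]
  ]
}}

```text
clock: 14.1
tool_pos: [0.4773, -0.3495, 0.0425]
eef_rot: [[-1.0, -0.0, 0.001], [-0.0, 1.0, -0.0], [-0.001, -0.0, -1.0]]
wrist_force: [-3.0, 1.6, 7.5]
width: 0.0594
```

Request:
{"fn": "drive_tool", "kwargs": {
  "rows": [
    [64,0,0,0,0,0,0],
    [72,0,0,0,0,0,0],
    [85,0,0,0,0,0,0],
    [85,0,0,0,0,0,0],
    [85,0,0,-15,0,0,0],
    [85,0,0,-50,0,0,0],
    [85,0,0,-95,0,0,0],
    [85,0,0,-140,0,0,0]
  ]
}}

```text
clock: 14.9
tool_pos: [0.4767, -0.349, 0.1824]
eef_rot: [[-1.0, -0.0, -0.001], [-0.0, 1.0, 0.001], [0.001, 0.001, -1.0]]
wrist_force: [0.9, -0.9, 0.1]
width: 0.0851
```

Request:
{"fn": "drive_tool", "kwargs": {
  "rows": [
    [85,0,0,-30,0,0,0],
    [85,0,0,-50,0,0,0],
    [85,0,0,-50,0,0,0]
  ]
}}

```text
clock: 15.2
tool_pos: [0.4789, -0.3506, 0.235]
eef_rot: [[-1.0, -0.0, 0.005], [-0.0, 1.0, -0.004], [-0.005, -0.004, -1.0]]
wrist_force: [0.0, 0.0, -0.2]
width: 0.085
```

Run:
```python
from h import *
look("w9")
mark("w9",[((.4792,-.3484),.055,.010),((.4792,-.3484),.03,.085)])
```

```text
15.2 [ 0.4789 -0.3506  0.235 ] [-1.     -0.0002 -0.0048] [ 0.0048 -0.0035 -1.    ] 0.0849627596525096 [ 0.0188  0.0032 -0.1896] 0.06758824364098198
```

View pics/w9_m.png

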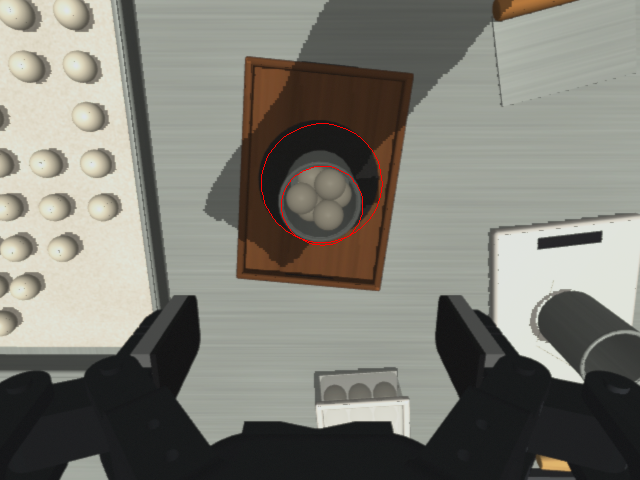

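Request:
{"fn": "drive_tool", "kwargs": {
  "rows": [
    [85,-10,26,0,0,0,0],
    [85,-27,70,0,0,0,0],
    [85,-44,115,0,0,0,0],
    [85,-61,160,0,0,0,0],
    [85,-78,205,0,0,0,0],
    [85,-95,250,0,0,0,0],
    [85,-112,295,0,0,0,0],
    [85,-129,340,0,0,0,0]
  ]
}}

```text
clock: 16.05
tool_pos: [0.6056, -0.0074, 0.2294]
eef_rot: [[-1.0, -0.0, -0.003], [-0.0, 1.0, -0.0], [0.003, -0.0, -1.0]]
wrist_force: [-0.1, -0.0, -0.6]
width: 0.0851
```

Request:
{"fn": "drive_tool", "kwargs": {
  "rows": [
    [85,-17,45,0,0,0,0],
    [85,-33,88,0,0,0,0],
    [85,-45,118,0,0,0,0],
    [85,-50,132,0,0,0,0],
    [85,-50,132,0,0,0,0],
    [85,-50,132,0,0,0,0]
  ]
}}

```text
clock: 16.65
tool_pos: [0.6553, 0.1217, 0.2303]
eef_rot: [[-1.0, 0.0, -0.002], [0.0, 1.0, -0.001], [0.002, -0.001, -1.0]]
wrist_force: [0.0, -0.7, -0.3]
width: 0.0851
```

Run:
```python
from h import *
look("w10")
mark("w10",[((.6688,.1308),.042,.038),((.6575,.1233),.03,.113)])
```

```text
16.65 [0.6553 0.1217 0.2303] [-1.      0.      0.0021] [-0.0021 -0.0011 -1.    ] 0.08509201852928255 [ 0.0276 -0.7051 -0.3286] 0.020613059613216196
```

View pics/w10_m.png

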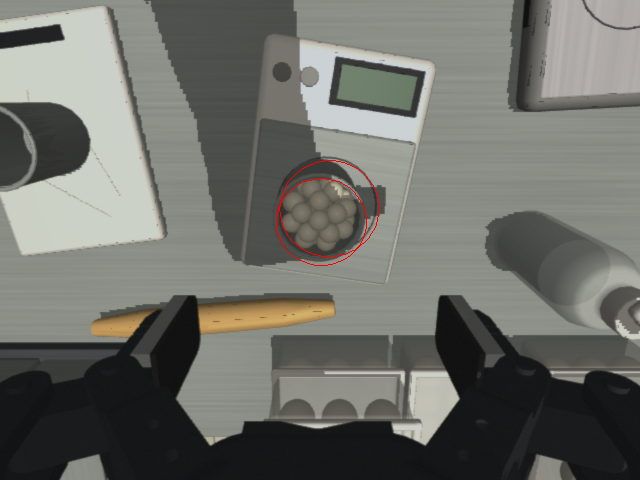

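Request:
{"fn": "drive_tool", "kwargs": {
  "rows": [
    [85,0,1,25,0,0,0],
    [85,0,1,65,0,0,0],
    [85,0,1,105,0,0,0],
    [85,0,1,135,0,0,0],
    [85,0,1,152,0,0,0],
    [85,0,1,159,0,0,0],
    [85,0,1,160,0,0,0],
    [85,0,1,160,0,0,0]
  ]
}}

```text
clock: 17.5
tool_pos: [0.6568, 0.123, 0.0727]
eef_rot: [[-1.0, 0.001, 0.001], [0.001, 1.0, 0.0], [-0.001, 0.0, -1.0]]
wrist_force: [-0.1, -0.2, -0.5]
width: 0.0851
```

Request:
{"fn": "drive_tool", "kwargs": {
  "rows": [
    [85,0,0,0,0,0,0],
    [70,0,0,0,0,0,0],
    [66,0,0,0,0,0,0],
    [62,0,0,0,0,0,0],
    [58,0,0,0,0,0,0],
    [55,0,0,0,0,0,0],
    [55,0,0,0,0,0,0]
  ],
  "force": 30
}}

```text
clock: 18.2
tool_pos: [0.6566, 0.1235, 0.0723]
eef_rot: [[-1.0, -0.0, 0.001], [-0.0, 1.0, -0.0], [-0.001, -0.0, -1.0]]
wrist_force: [0.0, -1.2, 5.6]
width: 0.0602
```

Run:
```python
from h import *
look("w11")
```

```text
18.2 [0.6566 0.1235 0.0723] [-1.     -0.0001 -0.0012] [ 0.0012 -0.0003 -1.    ] 0.06016054300750031 [ 0.0154 -1.1856  5.5743] 0.0011428523054395278
```

View pics/w11.png

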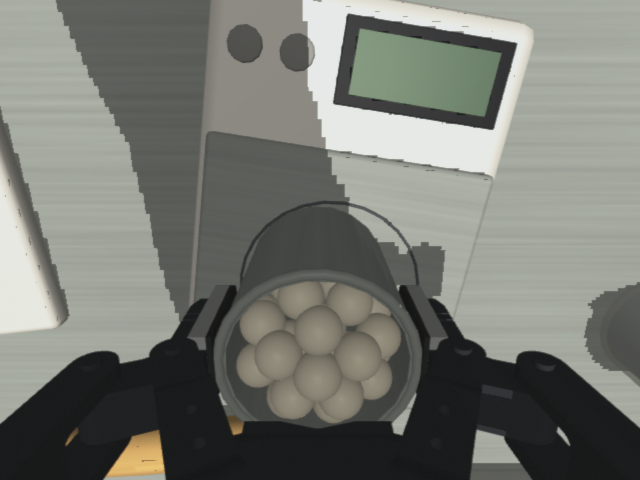

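Request:
{"fn": "drive_tool", "kwargs": {
  "rows": [
    [55,0,0,-10,0,0,0],
    [55,0,0,-35,0,0,0],
    [55,8,10,-65,0,0,0],
    [55,24,33,-88,0,0,0],
    [55,48,66,-98,0,0,0],
    [55,74,102,-100,0,0,0],
    [55,100,138,-100,0,0,0],
    [55,124,171,-100,0,0,0]
  ]
}}

```text
clock: 19.05
tool_pos: [0.5304, 0.2961, 0.1718]
eef_rot: [[-1.0, -0.0, -0.001], [-0.0, 1.0, 0.001], [0.001, 0.001, -1.0]]
wrist_force: [0.2, 0.1, -1.9]
width: 0.0601
```

Request:
{"fn": "drive_tool", "kwargs": {
  "rows": [
    [55,22,30,0,0,0,0],
    [55,36,49,0,0,0,0],
    [55,43,58,10,0,0,0],
    [55,45,61,35,0,0,0],
    [55,45,61,62,0,0,0],
    [55,45,61,82,0,0,0],
    [55,45,61,92,0,0,0],
    [55,45,61,95,0,0,0]
  ]
}}

```text
clock: 19.85
tool_pos: [0.4864, 0.3544, 0.0748]
eef_rot: [[-1.0, 0.0, -0.002], [0.0, 1.0, -0.002], [0.002, -0.002, -1.0]]
wrist_force: [-0.0, -0.5, -1.3]
width: 0.0602
```

Request:
{"fn": "drive_tool", "kwargs": {
  "rows": [
    [55,0,0,0,0,0,0],
    [55,0,0,0,0,0,0]
  ]
}}

```text
clock: 20.05
tool_pos: [0.4879, 0.3559, 0.0775]
eef_rot: [[-1.0, 0.0, 0.001], [0.0, 1.0, 0.001], [-0.001, 0.001, -1.0]]
wrist_force: [0.1, -0.6, -1.8]
width: 0.0599
```

Run:
```python
from h import *
look("w12")
```

```text
20.05 [0.4879 0.3559 0.0775] [-1.      0.0002 -0.0013] [ 0.0013  0.0009 -1.    ] 0.059872248988499945 [ 0.12   -0.6146 -1.835 ] 0.00909161956775282
```

View pics/w12.png

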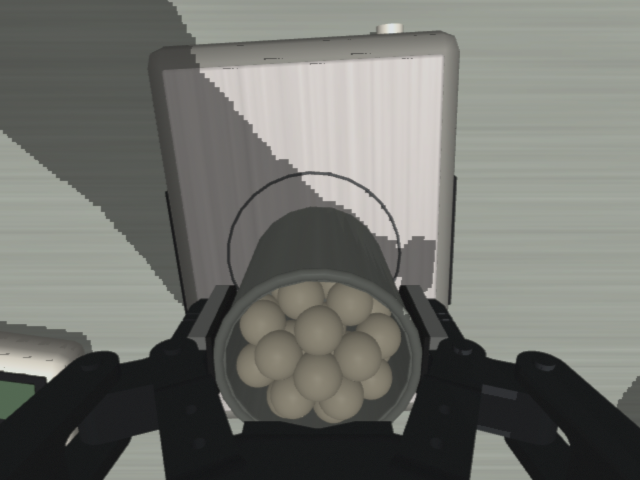

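Request:
{"fn": "drive_tool", "kwargs": {
  "rows": [
    [55,0,-1,3,0,0,0],
    [55,0,-1,6,0,0,0],
    [55,0,-1,8,0,0,0],
    [55,0,-1,8,0,0,0]
  ]
}}

```text
clock: 20.5
tool_pos: [0.487, 0.3546, 0.0684]
eef_rot: [[-1.0, -0.0, -0.0], [-0.0, 1.0, -0.0], [0.0, -0.0, -1.0]]
wrist_force: [0.6, 0.8, -1.7]
width: 0.06
```

Request:
{"fn": "drive_tool", "kwargs": {
  "rows": [
    [55,0,0,0.4,0,0,0],
    [55,0,0,0.8,0,0,0],
    [55,0,0,0.8,0,0,0]
  ]
}}

```text
clock: 20.8
tool_pos: [0.487, 0.3546, 0.0683]
eef_rot: [[-1.0, -0.0, 0.0], [-0.0, 1.0, 0.0], [-0.0, 0.0, -1.0]]
wrist_force: [-2.8, -0.9, 4.7]
width: 0.0604
```

Request:
{"fn": "drive_tool", "kwargs": {
  "rows": [
    [64,0,0,0,0,0,0],
    [72,0,0,0,0,0,0],
    [85,0,0,0,0,0,0],
    [85,0,0,0,0,0,0],
    [85,0,0,-15,0,0,0],
    [85,0,0,-50,0,0,0],
    [85,0,0,-95,0,0,0],
    [85,0,0,-140,0,0,0]
  ]
}}

```text
clock: 21.6
tool_pos: [0.4866, 0.3542, 0.2087]
eef_rot: [[-1.0, -0.0, -0.001], [-0.0, 1.0, -0.001], [0.001, -0.001, -1.0]]
wrist_force: [-0.3, 0.0, -0.2]
width: 0.0848
```

Request:
{"fn": "drive_tool", "kwargs": {
  "rows": [
    [85,0,0,-20,0,0,0],
    [85,0,0,-30,0,0,0],
    [85,0,0,-30,0,0,0]
  ]
}}

```text
clock: 21.9
tool_pos: [0.4876, 0.355, 0.2386]
eef_rot: [[-1.0, -0.0, 0.002], [-0.0, 1.0, 0.001], [-0.002, 0.001, -1.0]]
wrist_force: [-0.2, 0.2, -0.5]
width: 0.0848
```

Run:
```python
from h import *
look("w13")
mark("w13",[((.4889,.3554),.042,.034),((.4889,.3554),.03,.109)])
```

```text
21.9 [0.4876 0.355  0.2386] [-1.     -0.0002 -0.0016] [ 0.0016  0.0011 -1.    ] 0.08481122515536119 [-0.1534  0.2206 -0.4522] 0.048203672957587436
```

View pics/w13_m.png

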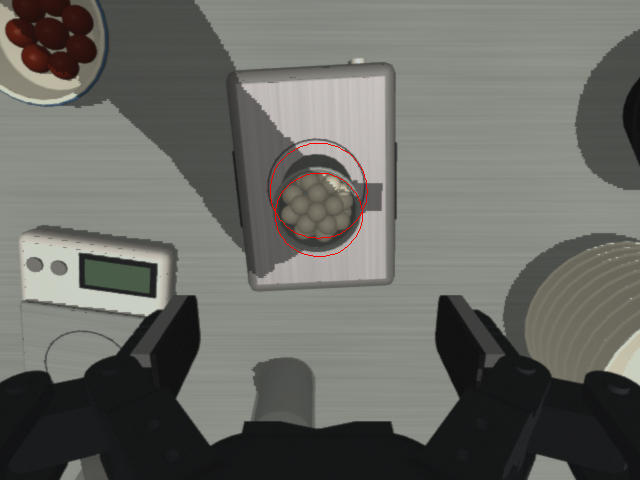

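Request:
{"fn": "drive_tool", "kwargs": {
  "rows": [
    [85,-7,-27,0,0,0,0],
    [85,-20,-72,0,0,0,0],
    [85,-33,-119,0,0,0,0],
    [85,-46,-166,0,0,0,0],
    [85,-59,-213,0,0,0,0],
    [85,-72,-260,0,0,0,0],
    [85,-85,-307,0,0,0,0],
    [85,-98,-354,0,0,0,0]
  ]
}}

```text
clock: 22.75
tool_pos: [0.5841, -0.0013, 0.2352]
eef_rot: [[-1.0, -0.0, -0.004], [-0.0, 1.0, 0.0], [0.004, 0.0, -1.0]]
wrist_force: [0.3, 0.6, 0.1]
width: 0.0848
```

Request:
{"fn": "drive_tool", "kwargs": {
  "rows": [
    [85,-12,-45,0,0,0,0],
    [85,-22,-80,0,0,0,0],
    [85,-28,-100,0,0,0,0],
    [85,-29,-104,0,0,0,0],
    [85,-29,-104,0,0,0,0],
    [85,-29,-104,0,0,0,0]
  ]
}}

```text
clock: 23.35
tool_pos: [0.6134, -0.1023, 0.2365]
eef_rot: [[-1.0, -0.001, -0.002], [-0.001, 1.0, 0.001], [0.002, 0.001, -1.0]]
wrist_force: [-0.0, 0.2, 0.4]
width: 0.0848
```

Run:
```python
from h import *
look("w14")
mark("w14",[((.6141,-.1033),.03,.089)])
```

```text
23.35 [ 0.6134 -0.1023  0.2365] [-1.     -0.001   0.0021] [-0.0021  0.0008 -1.    ] 0.08482575117870805 [-0.0481  0.239   0.4155] 0.012299933698701465
```

View pics/w14_m.png

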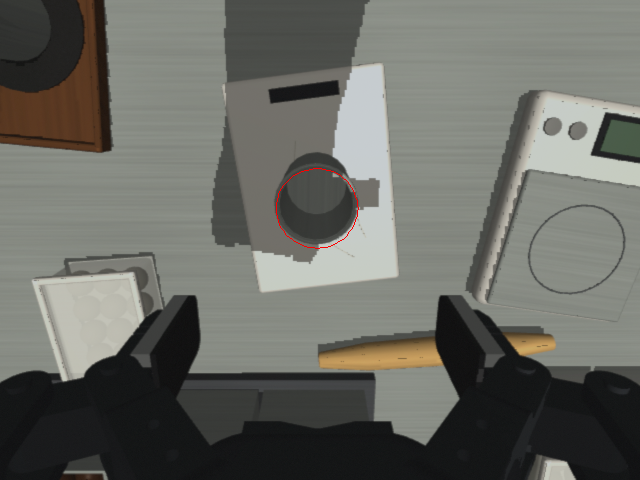

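Request:
{"fn": "drive_tool", "kwargs": {
  "rows": [
    [85,0,-1,30,0,0,0],
    [85,0,-1,75,0,0,0],
    [85,0,-1,120,0,0,0],
    [85,0,-1,155,0,0,0],
    [85,0,-1,177,0,0,0],
    [85,0,-1,187,0,0,0],
    [85,0,-1,189,0,0,0],
    [85,0,-1,189,0,0,0]
  ]
}}

```text
clock: 24.2
tool_pos: [0.6148, -0.1039, 0.0496]
eef_rot: [[-1.0, -0.001, 0.001], [-0.001, 1.0, -0.0], [-0.001, -0.0, -1.0]]
wrist_force: [-0.3, 0.2, 1.3]
width: 0.0853
```

Request:
{"fn": "drive_tool", "kwargs": {
  "rows": [
    [85,0,0,0,0,0,0],
    [70,0,0,0,0,0,0],
    [66,0,0,0,0,0,0],
    [62,0,0,0,0,0,0],
    [58,0,0,0,0,0,0],
    [55,0,0,0,0,0,0],
    [55,0,0,0,0,0,0]
  ],
  "force": 30
}}

```text
clock: 24.9
tool_pos: [0.6147, -0.1043, 0.0496]
eef_rot: [[-1.0, -0.0, 0.001], [-0.0, 1.0, 0.0], [-0.001, 0.0, -1.0]]
wrist_force: [-0.5, 0.6, 5.7]
width: 0.0601
```

Run:
```python
from h import *
print("pan by wrist",px("w14",(577,249),.038),"cup by wrist",px("w14",(316.5,205),.089))
print(sensors.state()["tool_pos"])
im=viewer.snapshot("top"); cv2.imwrite("pics/top15.png",im[:,:,::-1])
```

```text
pan by wrist [0.6639 0.1282 0.038 ] cup by wrist [ 0.611  -0.1034  0.089 ]
[ 0.6147 -0.1043  0.0496]
```

View pics/top15.png

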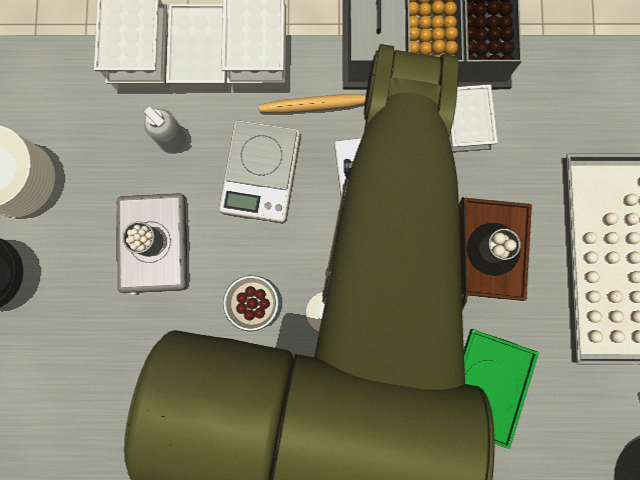

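Request:
{"fn": "drive_tool", "kwargs": {
  "rows": [
    [55,0,0,-10,0,0,0],
    [55,0,0,-35,0,0,0],
    [55,-3,12,-65,0,0,0],
    [55,-9,38,-90,0,0,0],
    [55,-18,78,-100,0,0,0],
    [55,-28,122,-100,0,0,0],
    [55,-38,165,-100,0,0,0],
    [55,-46,200,-100,0,0,0]
  ]
}}

```text
clock: 25.75
tool_pos: [0.6603, 0.0978, 0.1493]
eef_rot: [[-1.0, -0.001, 0.0], [-0.001, 1.0, 0.0], [-0.0, 0.0, -1.0]]
wrist_force: [0.5, -0.9, -0.6]
width: 0.0602
```

Request:
{"fn": "drive_tool", "kwargs": {
  "rows": [
    [55,-5,22,0,0,0,0],
    [55,-7,31,3,0,0,0],
    [55,-7,33,20,0,0,0],
    [55,-7,33,42,0,0,0],
    [55,-7,33,58,0,0,0],
    [55,-7,33,67,0,0,0],
    [55,-7,33,68,0,0,0],
    [55,-7,33,68,0,0,0]
  ]
}}

```text
clock: 26.55
tool_pos: [0.6672, 0.1281, 0.0811]
eef_rot: [[-1.0, 0.0, 0.0], [0.0, 1.0, -0.0], [-0.0, -0.0, -1.0]]
wrist_force: [0.1, -0.2, -1.3]
width: 0.0602
```

Run:
```python
from h import *
look("w16")
```

```text
26.55 [0.6672 0.1281 0.0811] [-1.      0.0004 -0.0001] [ 0.0001 -0.0002 -1.    ] 0.060225049178908946 [ 0.1217 -0.2284 -1.2808] 0.015662566419755535
```

View pics/w16.png

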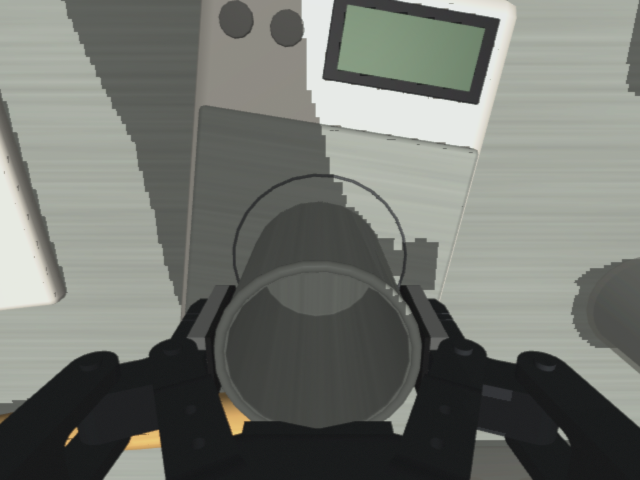

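```bash
python3 - <<'E'
from h import *
for n,ct,cb,z,zb in [("w12",(314,171),(317.5,207),.034,.043),("w16",(319.5,175),(318,203),.038,.0455),("w8",(313.5,146),(318,210),.010,.018)]:
    r=.055 if n=="w8" else .042
    a=px(n,ct,z);b=px(n,cb,zb); print(n,"circle/mat centre x",a[0]+r,"cup x",b[0]+.03, "y",a[1],b[1])
E
python3 - <<'E'
import cv2
im=cv2.imread("pics/w16.png");im2=cv2.imread("pics/w12.png")
c=lambda i:cv2.resize(i[150:300,220:420],None,fx=2,fy=2,interpolation=cv2.INTER_CUBIC)
cv2.imwrite("pics/cmp.png",cv2.hconcat([c(im2),c(im)]))
E
```

```text
w12 circle/mat centre x 0.485224719898595 cup x 0.4878291894533444 y 0.35385840760611514 0.3554591098339422
w16 circle/mat centre x 0.6662774653650485 cup x 0.6655597910589485 y 0.1285081568762703 0.12782572639878578
w8 circle/mat centre x 0.476557084289838 cup x 0.4786595588053637 y -0.3510561885359012 -0.3490267416567869
```

View pics/cmp.png

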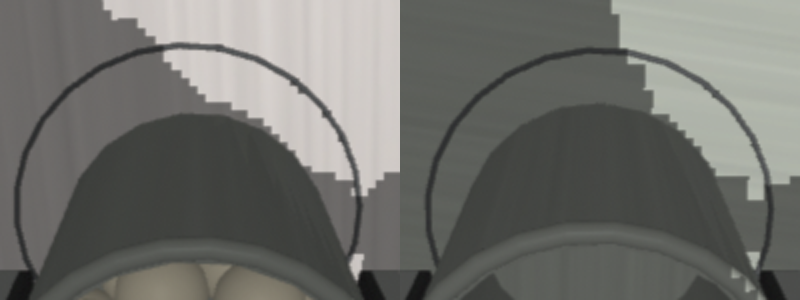

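Request:
{"fn": "drive_tool", "kwargs": {
  "rows": [
    [55,-0.5,0.7,3,0,0,0],
    [55,-0.5,0.7,5.5,0,0,0],
    [55,-0.5,0.7,6.8,0,0,0],
    [55,-0.5,0.7,6.8,0,0,0]
  ]
}}

```text
clock: 27.0
tool_pos: [0.6675, 0.1294, 0.0737]
eef_rot: [[-1.0, -0.0, -0.0], [-0.0, 1.0, -0.0], [0.0, -0.0, -1.0]]
wrist_force: [0.8, -0.1, -1.9]
width: 0.0605
```

Request:
{"fn": "drive_tool", "kwargs": {
  "rows": [
    [55,0,0,0.4,0,0,0],
    [55,0,0,0.8,0,0,0],
    [55,0,0,0.8,0,0,0]
  ]
}}

```text
clock: 27.3
tool_pos: [0.6676, 0.1294, 0.0736]
eef_rot: [[-1.0, -0.0, 0.0], [-0.0, 1.0, 0.0], [-0.0, 0.0, -1.0]]
wrist_force: [-1.9, 0.9, 3.8]
width: 0.0601
```

Contact is confirmed, so I'll release, rise and back away to clear the cameras.

Request:
{"fn": "drive_tool", "kwargs": {
  "rows": [
    [64,0,0,0,0,0,0],
    [72,0,0,0,0,0,0],
    [85,0,0,0,0,0,0],
    [85,0,0,0,0,0,0],
    [85,0,0,-15,0,0,0],
    [85,0,0,-50,0,0,0],
    [85,0,0,-95,0,0,0],
    [85,0,0,-140,0,0,0]
  ]
}}

```text
clock: 28.1
tool_pos: [0.6672, 0.1292, 0.2155]
eef_rot: [[-1.0, -0.0, -0.0], [-0.0, 1.0, -0.0], [0.0, -0.0, -1.0]]
wrist_force: [0.7, 0.3, 0.5]
width: 0.0854
```

Request:
{"fn": "drive_tool", "kwargs": {
  "rows": [
    [85,10,-40,-20,0,0,0],
    [85,20,-85,-25,0,0,0],
    [85,35,-130,-25,0,0,0],
    [85,50,-170,-25,0,0,0],
    [85,60,-195,-25,0,0,0],
    [85,60,-200,-25,0,0,0],
    [85,60,-200,-25,0,0,0],
    [85,60,-200,-25,0,0,0]
  ]
}}

```text
clock: 28.9
tool_pos: [0.6082, -0.0699, 0.2387]
eef_rot: [[-1.0, -0.001, 0.001], [-0.001, 1.0, 0.0], [-0.001, 0.0, -1.0]]
wrist_force: [-0.1, -0.0, 0.3]
width: 0.0848
```

Run:
```python
from h import *
s=sensors.state(); print(s["clock"],s["tool_pos"])
im=viewer.snapshot("top")[:,:,::-1]; cv2.imwrite("pics/top17.png",im)
cv2.imwrite("pics/side17.png",viewer.snapshot("side")[:,:,::-1])
c=[cv2.resize(im[y:y+125,x:x+88],None,fx=3,fy=3,interpolation=cv2.INTER_CUBIC) for x,y in [(110,180),(215,110),(450,185)]]
cv2.imwrite("pics/c17.png",cv2.hconcat(c))
```

```text
28.9 [ 0.6082 -0.0699  0.2387]
```

View pics/c17.png

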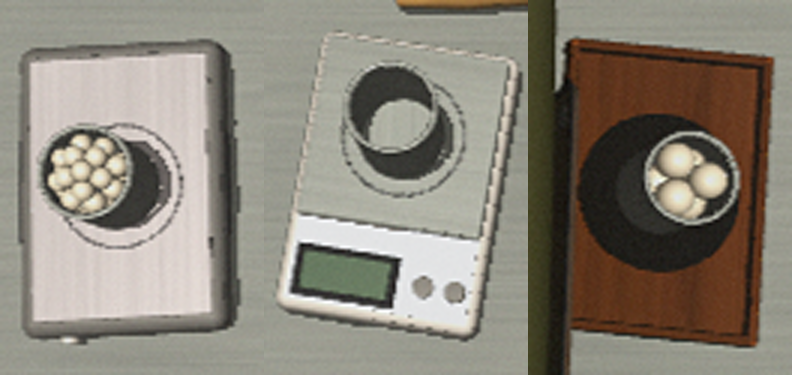

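View pics/side17.png

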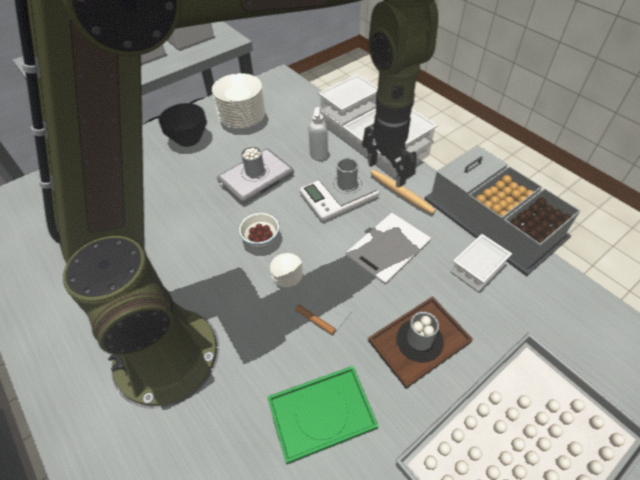

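Run:
```python
from h import *
for n,p,z,t in [("small",(110+85/3-.33,180+171.5/3-.33),.109,(.4889,.3554)),("empty",(215+126.5/3-.33,110+106.5/3-.33),.113,(.6688,.1308)),("large",(450+165/3-.33,185+177.5/3-.33),.085,(.4792,-.3484))]:
    q=fixed("top",p,z); print(n,q[:2],(q[:2]-t)*1000)
```

```text
small [0.4883 0.3558] [-0.6146  0.4022]
empty [0.6673 0.1313] [-1.4899  0.4581]
large [ 0.4796 -0.3489] [ 0.3821 -0.5362]
```

All three cups sit within about 2 mm of their places and the arm is clear, so I'm handing in.

```bash
python3 -c "
from bench import job; print(job.sign_off())"
```

```text
the job is handed in; nothing more can be done
None
```

The portion line has moved on by one place and the job is handed in, at about 29 s on the robot's clock (limit 96 s). I parked the empty cup on the chopping board, moved the large-ball cup to the cook's tray, the small-ball cup to the chill plate, and then the empty cup to the scale's pan.

- **Position:** in the last top-camera picture, each cup's rim was within about 1.6 mm of the middle of its place: large 0.7 mm, small 0.7 mm, empty 1.5 mm.
- **State:** all three cups were upright, the gripper was open and clear, and the bowl, pump bottle, tub and green look-alike looked unmoved.
- **Forces:** the wrist force read at the end of each move stayed under about 9 N; no separate reading of force on the gripper body is available.
- **Disagreement:** the wrist and top cameras differed by about 2–5 mm in x. I used differences between positions seen by the same camera, so it largely cancelled. Just before two of the set-downs (large and small cups), the wrist camera put the cup about 2–3 mm off the middle in x, more than the final top-camera picture shows.

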